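Grease the polishing spindle's bearing

TASK

Take the push-type grease gun out of its wooden stand, gripping its thin-walled barrel gently (no more than about 30 N), and press its jawed coupler squarely onto the tilted ball nipple on the polishing spindle's bearing block until the jaws snap over the ball. Then keep pushing along the nipple, without ramming it, until the coupler is pressed back towards the barrel by at least 6 mm of its 14 mm spring stroke, and finish the program while still holding the gun pushed in like that. Leave the ring stick, jar, tin, steel doming block and bottle where they are.

Things in the scene. Friction and masses are not known exactly. Their poses are not given: they have to be found in the camera images.
- gun: the push-type grease gun, about 0.4 kg, hanging nose down in the stand. Thin aluminium barrel 32 mm thick, a steel flange (50 mm across, 5 mm thick) resting on the stand, 50 mm of bare barrel above it, then a 10 mm black cap. Below: 20 mm barrel, 12 mm tube, coupler with jaws (tips 77 mm below the origin). Round: any turn will do. Origin: on the axis at the flange's underside; z from nose to cap
- gun_grip (a point): where to grip the gun: on its axis, 33 mm above its origin (28 mm above the flange's upper face); the barrel is 32 mm thick there and dents if a finger squeezes it with more than about 35 N
- gun_seat (a point): on the gun's axis between its four sprung jaws (26 mm across outside, 11.6 mm opening), 67 mm below its origin when the nose is out: where the nipple's ball centre lies once snapped in, ball against the cup. Moves with the nose. Entry starts with this point about 14 mm short of the ball and takes only a few N; past half way the jaws pull the ball home
- pump (a joint): how far the sprung nose (coupler) is pushed back into the barrel: 0 fully out, 0.014 m at the hard stop. The spring pushes back with 10 N at 0 (more than the snap takes) plus 0.4 N per mm, about 13 N at 8 mm
- nipple: the brass grease nipple on a bearing block of the spindle: a ball 16 mm across on an 8 mm stem, 18 mm of it free below the ball. Origin: the ball's centre, 107 mm above the bench; z along the stem outwards, leaning 26 degrees from vertical to the spindle's front (-x). The coupler must sit on it within about 8 degrees of square; it bends if pushed with more than 40 N
- spindle: the polishing spindle, bolted down: base plate 170 x 215 x 10 mm, two grey bearing blocks 110 mm apart (only one has a nipple), shaft along its y 48 mm up, felt wheel 90 mm across at y = 66 to 92 mm, pulley 64 mm across at y = -154 to -172 mm. Origin: on the bench under the nipple's block, z up, front is -x
- stand: the wooden tool stand, fixed: 90 x 190 mm, 92 mm high, top board 18 mm thick with two 38 mm square holes 42 mm either side of the middle along its y. The gun hangs in one, the ring stick in the other; which is which varies. Origin: on the bench under its middle, z up
- mandrel: the wooden ring stick standing in the other hole of the stand: turned pale wood, flange 46 mm across resting on the board, handle 24 mm thick rising 50 mm above the board. Not the tool wanted. Origin: centre of its flange's underside, z up
- jar: closed glass jar with steel cap, 64 mm across, 75 mm high; leave it. Origin: centre of its underside
- tin: flat closed aluminium tin, 80 mm across, 30 mm high; leave it. Origin: centre of its underside
- dapping: steel doming block, a 50 mm cube with round hollows; leave it. Origin: centre of its underside
- bottle: white plastic bottle with black cap, 52 mm across, 150 mm high; leave it. Origin: centre of its underside
Things that resemble listed ones, but are neither listed nor needed, are in the scene too. What is shaped like the stand but black is not meant.

How it is judged:
By the outcome, as a careful person would: the job done as asked, in the order asked, and still so for the second after the job is handed in, while the arm keeps its last pose, push and grip.
It also fails if it takes over 48 s, if anything falls off the work surface, if the arm or the gripper's body presses on something with over 40 N, if the wrist force passes 120 N, or if a joint passes its speed limit or range.

ROBOT

A 6-joint arm with a two-finger parallel gripper is mounted at the origin on the work surface. World frame = base frame: x ahead of the robot, y to its left, z up, the work surface at z = 0. Lengths are in m, angles in rad, forces in N, time in s.
With the tool pointing down it reaches from about 0.325 to 0.85 m from the base axis. Payload 15.5 kg.
Tool frame: the origin (TCP) lies on the centre line of the jaws, within the pads' length; the fingertips stand 14 mm ahead of it and the grasp point (between the pads) lies 5 mm behind it (robot.tip_extent is the distance from the TCP to the fingertips, in m); z points along the fingers, y is the line along which they close (so a half turn about z gives the same grasp; the last joint's range is limited). The gripper opens to 91 mm and grips with 3 to 60 N. Pads are 32 mm wide; open, the fingers measure 118 mm over their backs; the gripper's body (76 mm by 178 mm) begins 60 mm behind the grasp point.
Start: joints at [-1.2, 0.494, 1.345, -0, 1.302, -0.096], TCP at [0.281, -0.558, 0.195] pointing down, gripper open.
Joint ranges: [-2.91, 2.91], [-0.82, 2.16], [0.22, 2.67], [-1.22, 4.37], [0.12, 2.79], [-3.08, 3.08]. Speed limits (rad/s): [1.89, 1.89, 2.57, 3.01, 3.01, 3.01].

INTERFACE

Orientations are given as a 3x3 rotation matrix whose columns are the frame's x, y, z axes.
In Python, from cell import robot gives the robot as it stands.
- The arm moves only by the tool carry_out, never from a script. Its argument "series" is a list that holds one entry, the list of rows, each a list of 7 numbers: the shift along the tool's x, y, z in units of 30 mm (1.0 is 30 mm), then the turn, a rotation vector about the tool's x, y, z in units of 5 degrees (1.0 is 5 degrees), then the finger opening in mm, from 0 to 91.2. A call has 1 to 12 rows; each row is the pose to reach, as a shift and turn from the pose commanded when the call began, along the tool's axes at that moment; what a row does not reach only later rows make up. A row lasts 1/12 s, in which the tool goes at most 41.7 mm and 7.16 degrees, less where a joint would pass 70% of its speed; a pose out of reach is approached as far as the arm can. A call with a gripper value outside its range is refused whole. The fingers move at their own pace and stop on an object; "squeeze" is the grip in N (left out, the last holds). Time passes only in rows, so rows that repeat a pose let the fingers close. It gives the time, the measured TCP pose, the force, the opening and the grip force at its end, in the units of the state.
- robot.get_obs(): the state, without advancing time (a new reading comes with each control period).
- robot.snapshot(name): name is "scene" or "top" or "wrist"; returns a dict with "color" (384x512x3 uint8, red, green, blue), "fx", "fy", "cx", "cy" (pixels), "extrinsics" (4x4, takes a point from world to camera coordinates); the wrist camera has in their place "tool_from_camera" (4x4, takes a point from camera to tool coordinates, whose origin is the TCP and whose axes are the flange's). Camera axes: x right, y down, z forward; pixel columns grow to the right and rows downward; lengths in m; the calibration is good to about 2 mm. A picture is of the moment at which its call begins: read the wrist's pose just before it. There is no depth.
- robot.job_done(): hands the job in; it is judged then, once.
Trained networks look in a picture, given as the dict that the camera call returned (one of the last four; its "shot" number tells which), for a name from the list of things; names that differ only in an ending like _2 or _b are one class to them, and where a whole thing is asked for, a point or a joint stands for the part that bears it (a point fixed in the world has none). Each returns a list of dicts, best first, with "confidence" (0 to 1); they miss things now and then, are a little off and sometimes report something else, mostly with a low value. They report only what shows in the picture. A call takes as long as a camera call. They do not tell look-alikes from the thing itself.
- robot.find_in(picture, target): "rect" ([left, top, right, bottom] in pixels, round what is visible of it).
- robot.landmark_of(picture, target): "xy" ([column, row] in pixels: a listed point, or the origin of a listed thing).
The state is a dict: "clock": time; "joint_pos": joint angles; "qvel": joint speeds; "effort": joint torques, N m; "tcp_pos": TCP position; "orientation": TCP orientation; "ft_force": force on the tool from outside, world axes, zero at the start; "ft_torque": the same for the moment, N m; "finger_gap": finger opening in m; "gripper_force": force on a finger pad.
Only numpy, scipy, OpenCV 4.12 (cv2) and the standard library are available. Lean on these libraries where they do the work, as an engineer would, in place of code of your own. Each camera call takes 0.05 s, during which the arm holds its last target. There are 200 camera calls.

## Working session

There is one attempt and no reset: what is moved stays moved. The work goes in short steps, Python scripts to look and compute and a tool call to move; the robot and the scene stay as the last step left them, time stands still between calls to the robot, and variables do not carry over. Pictures are saved under pics/ and viewed, at most 10 in all, crops included, and the job is handed in when it is done.

Besides the shell and the picture viewer there is one more tool, called after ">>>" by a JSON object that holds its "method" and its "body". carry_out: Moves the arm, as the interface text tells. Its arguments: {"type":"object","properties":{"series":{"type":"array","items":{"type":"array","items":{"type":"array","items":{"type":"number"}}}},"squeeze":{"type":"number"}},"required":["series"]}

```bash
mkdir -p pics; ls; cat > h.py <<'E'
import numpy as np, cv2
from cell import robot
def save(p,name,crop=None,s=1):
    im=cv2.cvtColor(p["color"],cv2.COLOR_RGB2BGR)
    if crop: l,t,r,b=crop; im=im[t:b,l:r]
    if s!=1: im=cv2.resize(im,None,fx=s,fy=s,interpolation=cv2.INTER_CUBIC)
    cv2.imwrite(f"pics/{name}.png",im)
def cam(p,obs=None):
    """world-from-camera"""
    if "extrinsics" in p: return np.linalg.inv(np.array(p["extrinsics"]))
    T=np.eye(4);T[:3,:3]=obs["orientation"];T[:3,3]=obs["tcp_pos"];return T@np.array(p["tool_from_camera"])
def ray(p,uv,T):
    d=np.array([(uv[0]-p["cx"])/p["fx"],(uv[1]-p["cy"])/p["fy"],1.]);d=T[:3,:3]@d
    return T[:3,3],d/np.linalg.norm(d)
def onz(p,uv,T,z):
    o,d=ray(p,uv,T);return o+d*(z-o[2])/d[2]
def tri(rays):
    A=sum(np.eye(3)-np.outer(d,d) for o,d in rays);b=sum((np.eye(3)-np.outer(d,d))@o for o,d in rays)
    return np.linalg.solve(A,b)
def proj(p,X,T):
    c=np.linalg.inv(T)@np.append(X,1);return p["fx"]*c[0]/c[2]+p["cx"],p["fy"]*c[1]/c[2]+p["cy"]
E
python3 - <<'E'
from h import *
np.set_printoptions(precision=4,suppress=True)
ps=[robot.snapshot(n) for n in("scene","top")]
for n,p in zip(("scene","top"),ps):
    save(p,n+"0",s=1.5); print(n,cam(p)[:3].tolist(),p["fx"])
    for t in("gun","gun_grip","gun_seat","nipple","spindle","stand","mandrel","jar","tin","dapping","bottle"):
        print(t,[(np.round(d["xy"],1).tolist(),round(d["confidence"],2)) for d in robot.landmark_of(p,t)[:3]])
o=robot.get_obs();print(o)
E
```

```text
pics
scene [[-0.39943888872776606, 0.7313967228554691, -0.5527272455454021, 1.1325656047702606], [0.9167451220124225, 0.3220842011044196, -0.23630520236625327, 0.3065406047589086], [0.005191862705761086, -0.6010994935908759, -0.7991573332995431, 0.9631074734988553]] 358.3883339159361
gun [([169.1, 177.9], 0.82)]
gun_grip [([168.6, 168.4], 0.76)]
gun_seat []
nipple [([313.0, 205.7], 0.39)]
spindle [([304.6, 231.8], 0.88)]
stand [([166.3, 190.9], 0.86), ([197.0, 145.4], 0.73)]
mandrel [([152.8, 162.5], 0.45)]
jar [([201.4, 259.8], 0.95)]
tin [([249.9, 275.0], 0.66)]
dapping [([324.8, 296.3], 0.69)]
bottle [([154.1, 246.9], 0.91)]
top [[0.012715746634400936, -0.983008974632173, 0.1831165355180506, 0.3796688644462156], [-0.9998691781555822, -0.014330957607487723, -0.00750001523551799, 0.048168665159088915], [0.009996817594131423, -0.1829972115816417, -0.9830626044109975, 1.0015325837319438]] 385.9477058330674
gun [([362.1, 185.5], 0.92)]
gun_grip [([365.4, 180.6], 0.94), ([173.6, 211.2], 0.27)]
gun_seat []
nipple [([173.3, 216.2], 0.41)]
spindle [([182.7, 209.1], 0.72)]
stand [([367.9, 199.0], 0.77), ([374.4, 287.6], 0.66)]
mandrel [([395.8, 195.2], 0.83)]
jar [([275.1, 128.9], 0.59)]
tin [([225.0, 133.2], 0.63)]
dapping [([150.2, 137.6], 0.57)]
bottle [([335.0, 117.9], 0.67)]
{'clock': 1.2, 'joint_pos': array([-1.1995,  0.4936,  1.3455,  0.    ,  1.3025, -0.0955]), 'qvel': array([-0.0004, -0.003 ,  0.0008,  0.0012, -0.0011, -0.0007]), 'effort': array([ -0.0048, -87.8707, -38.2266,   0.0707,   0.0441,   0.    ]), 'tcp_pos': array([ 0.2813, -0.5581,  0.1946]), 'orientation': array([[ 0.893,  0.45 ,  0.   ],
       [ 0.45 , -0.893,  0.   ],
       [ 0.   , -0.   , -1.   ]]), 'ft_force': array([-0.0498, -0.5571, -0.1104]), 'ft_torque': array([-0.0098,  0.0311,  0.0256]), 'gripper_force': 0.0, 'finger_gap': 0.0912305030807009}
```

View pics/scene0.png

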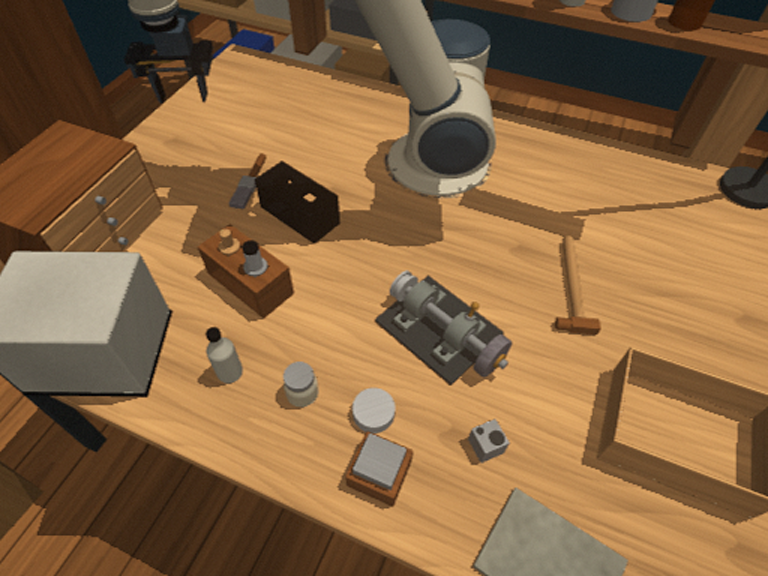

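View pics/top0.png

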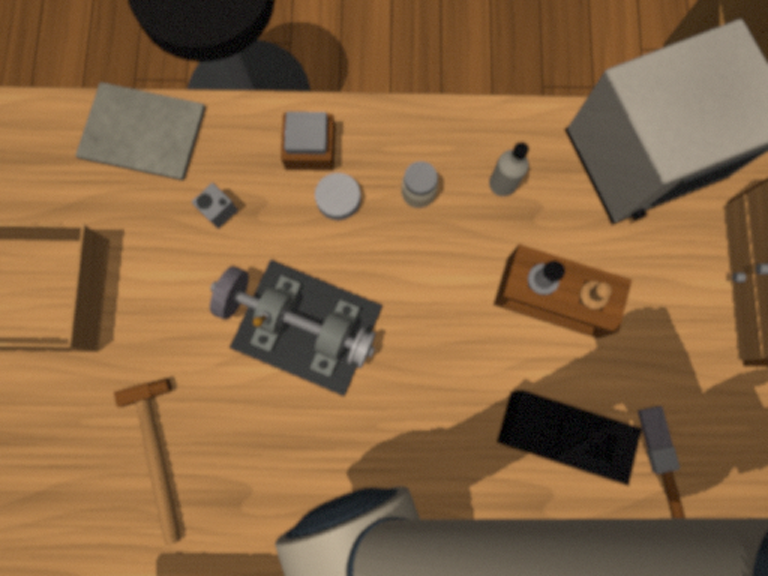

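The scene shows three candidates: the grey barrel with black cap in the brown stand at scene (169,172) / top (365,182), the pale wooden ring stick at scene (152,160) / top (397,196), and the black look-alike stand at scene (197,137). The gun is the grey one with the black cap and flange, and the nipple is the brass ball at scene (315,207) / top (173,215). I'll confirm with a crop and triangulate.

```bash
python3 - <<'E'
from h import *
np.set_printoptions(precision=4,suppress=True)
s=robot.snapshot("scene");t=robot.snapshot("top")
Ts,Tt=cam(s),cam(t)
def L(p,n,i=0):return robot.landmark_of(p,n)[i]["xy"]
for n in("gun","gun_grip","nipple","stand","mandrel"):
    try: print(n,tri([ray(s,L(s,n),Ts),ray(t,L(t,n),Tt)]))
    except Exception as e: print(n,e)
for n,z in(("jar",0),("tin",0),("dapping",0),("bottle",0),("spindle",0)):
    print(n,[onz(p,L(p,n),T,z) for p,T in((s,Ts),(t,Tt))])
for nm,uv in(("wheel",(229/1.5,293/1.5)),("pulley",(362/1.5,345/1.5)),("b1",(275/1.5,307/1.5)),("b2",(338/1.5,333/1.5))):print(nm,onz(t,uv,Tt,.05))
# base plate corners top view
c=[(271,261),(382,305),(345,395),(231,347)]
P=np.array([onz(t,(a/1.5,b/1.5),Tt,.01) for a,b in c]);print(P);
e=[P[0]-P[1],P[3]-P[2]];print([np.degrees(np.arctan2(x[1],x[0])) for x in e],[np.linalg.norm(x) for x in e]);e=[P[0]-P[3],P[1]-P[2]];print([np.degrees(np.arctan2(x[1],x[0])) for x in e])
a=cv2.resize(s["color"][135:215,125:215],(450,400),interpolation=2);b=cv2.resize(s["color"][170:260,250:350],(444,400),interpolation=2)
cv2.imwrite("pics/crop.png",np.hstack([a,b])[...,::-1][:, :800])
E
```

```text
gun [ 0.5856 -0.2125  0.0902]
gun_grip [ 0.5786 -0.2017  0.1355]
nipple [0.499  0.2424 0.0866]
stand [ 0.3327 -0.2527  0.0017]
mandrel [ 0.5514 -0.2864  0.0923]
jar [array([ 0.7564, -0.0075,  0.    ]), array([ 0.7506, -0.0042,  0.    ])]Traceback (most recent call last):
  File "<stdin>", line 10, in <module>
  File "<stdin>", line 5, in L
IndexError: list index out of range
```

```bash
python3 - <<'E'
from h import *
np.set_printoptions(precision=4,suppress=True)
s=robot.snapshot("scene");t=robot.snapshot("top")
Ts,Tt=cam(s),cam(t)
for n,z in(("gun",.092),("gun_grip",.125),("mandrel",.092),("nipple",.107),("jar",0),("tin",0),("dapping",0),("bottle",0),("spindle",0)):
  for p,T in((s,Ts),(t,Tt)):
    print(n,[(onz(p,d["xy"],T,z)[:2],round(d["confidence"],2)) for d in robot.landmark_of(p,n)[:2]])
for nm,uv in(("wheel",(229/1.5,293/1.5)),("pulley",(362/1.5,345/1.5)),("b1",(275/1.5,307/1.5)),("b2",(338/1.5,333/1.5))):print(nm,onz(t,uv,Tt,.05))
c=[(271,261),(382,305),(345,395),(231,347)]
P=np.array([onz(t,(a/1.5,b/1.5),Tt,.01) for a,b in c]);print(P);
e=[P[0]-P[1],P[3]-P[2]];print([np.degrees(np.arctan2(x[1],x[0])) for x in e],[np.linalg.norm(x) for x in e]);e=[P[0]-P[3],P[1]-P[2]];print([np.degrees(np.arctan2(x[1],x[0])) for x in e])
a=cv2.resize(s["color"][135:215,125:215],(400,356),interpolation=2);b=cv2.resize(s["color"][170:260,250:350],(396,356),interpolation=2)
cv2.imwrite("pics/crop.png",np.hstack([a,b])[...,::-1])
E
```

```text
gun [(array([ 0.5755, -0.2109]), 0.82), (array([0.7952, 0.0238]), 0.37)]
gun [(array([ 0.5814, -0.2032]), 0.97)]
gun_grip [(array([ 0.5741, -0.2072]), 0.62)]
gun_grip [(array([ 0.5774, -0.2096]), 0.78), (array([0.7014, 0.0083]), 0.69)]
mandrel [(array([ 0.5459, -0.2777]), 0.51)]
mandrel [(array([ 0.5527, -0.288 ]), 0.81)]
nipple [(array([0.7667, 0.3499]), 0.74), (array([0.5155, 0.2551]), 0.6)]
nipple [(array([0.5073, 0.2369]), 0.64)]
jar [(array([ 0.7662, -0.0062]), 0.97)]
jar [(array([0.7465, 0.0039]), 0.81)]
tin [(array([ 0.4999, -0.293 ]), 0.75)]
tin [(array([0.736 , 0.1358]), 0.93)]
dapping [(array([0.7199, 0.3507]), 0.61)]
dapping [(array([0.723 , 0.3408]), 0.59)]
bottle [(array([ 0.78  , -0.1719]), 0.88)]
bottle [(array([ 0.7818, -0.1676]), 0.86), (array([ 0.5678, -0.2518]), 0.19)]
spindle [(array([0.534 , 0.2293]), 0.93)]
spindle [(array([0.5333, 0.2357]), 0.96)]
wheel [0.5552 0.3083 0.05  ]
pulley [0.4715 0.0847 0.05  ]
b1 [0.5327 0.2306 0.05  ]
b2 [0.4907 0.1247 0.05  ]
[[0.6209 0.2492 0.01  ]
 [0.5453 0.053  0.01  ]
 [0.3906 0.1131 0.01  ]
 [0.4688 0.3099 0.01  ]]
[np.float64(68.93649179151187), np.float64(68.30616359585048)] [np.float64(0.2102628656997823), np.float64(0.21177720576840298)]
[np.float64(-21.746173734349416), np.float64(-21.21829430496937)]
```

View pics/crop.png

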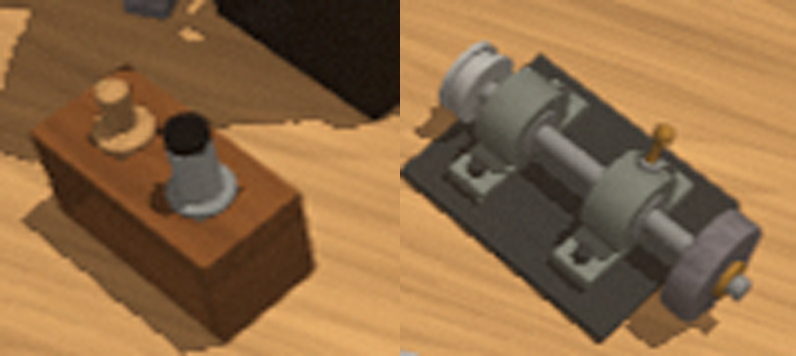

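The left crop confirms the gun: grey barrel with black cap and steel flange in the brown stand, in the hole nearer the spindle, with the pale ring stick in the other. The right crop shows the brass ball nipple on the wheel-side block, ball at scene (317,203). Moving over the gun.

>>> {"method": "carry_out", "body": {"series": [[[1, -0.4, -0.3, 0, 0, -0.6, 91], [2.2, -0.9, -0.8, 0, 0, -1.4, 91], [3.6, -1.5, -1.3, 0, 0, -2.2, 91], [4.9, -2.1, -1.8, 0, 0, -3, 91], [6.2, -2.6, -1.8, 0, 0, -3.8, 91], [7.5, -3.2, -1.8, 0, 0, -4.6, 91], [8.8, -3.7, -1.8, 0, 0, -5.4, 91], [10.1, -4.3, -1.8, 0, 0, -6.2, 91], [11.4, -4.8, -1.8, 0, 0, -7, 91], [12.7, -5.4, -1.8, 0, 0, -7.8, 91], [13.8, -5.9, -1.8, 0, 0, -8.5, 91], [14.1, -6, -1.8, 0, 0, -8.7, 91]]]}}

```text
clock: 3.95
tcp_pos: [0.5804, -0.203, 0.2487]
orientation: [[0.332, 0.943, 0.001], [0.943, -0.332, 0.001], [0.001, 0.001, -1.0]]
ft_force: [-0.2, -0.2, -0.1]
finger_gap: 0.0914
gripper_force: 0.0
```

>>> {"method": "carry_out", "body": {"series": [[[0, 0, 0, 0, 0, 0, 91], [0, 0, 0, 0, 0, 0, 91], [0, 0, 0, 0, 0, 0, 91]]], "squeeze": 28}}

```text
clock: 4.2
tcp_pos: [0.5776, -0.2074, 0.2486]
orientation: [[0.338, 0.941, -0.0], [0.941, -0.338, -0.0], [-0.0, -0.0, -1.0]]
ft_force: [-0.1, -0.5, 0.2]
finger_gap: 0.0909
gripper_force: 0.0
```

```bash
python3 - <<'E'
from h import *
np.set_printoptions(precision=4,suppress=True)
o=robot.get_obs();print(o["clock"],o["tcp_pos"],o["orientation"],o["joint_pos"])
w=robot.snapshot("wrist");t=robot.snapshot("top");T=cam(w,o);print(T,w["fx"])
save(w,"w1")
for n,z in(("gun",.092),("gun_grip",.125)):
  for p,TT in((w,T),(t,cam(t))):
    print(n,[(d["xy"],onz(p,d["xy"],TT,z)[:2],round(d["confidence"],2)) for d in robot.landmark_of(p,n)[:2]])
print([d["rect"] for d in robot.find_in(w,"gun")][:1])
E
```

```text
4.2 [ 0.5776 -0.2074  0.2486] [[ 0.3384  0.941  -0.0003]
 [ 0.941  -0.3384 -0.0002]
 [-0.0002 -0.0002 -1.    ]] [-0.4418  0.4328  1.2985 -0.0003  1.4104 -0.0966]
[[ 0.9411 -0.324  -0.0972  0.6059]
 [-0.3382 -0.9006 -0.2729 -0.131 ]
 [ 0.0009  0.2897 -0.9571  0.4383]
 [ 0.      0.      0.      1.    ]] 272.34376734547993
gun [([259.4, 170.7], array([ 0.5845, -0.2082]), 0.96)]
gun [([362.4, 186.5], array([ 0.5765, -0.2069]), 0.79)]
gun_grip [([252.7, 177.5], array([ 0.5763, -0.2059]), 0.82)]
gun_grip [([367.1, 181.0], array([ 0.5827, -0.2091]), 0.63)]
[[238.9, 150.7, 275.7, 197.7]]
```

View pics/w1.png

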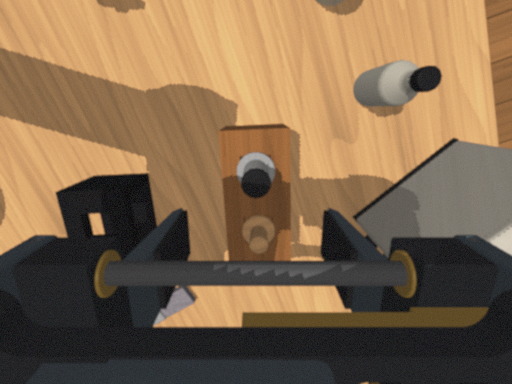

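The wrist view shows the gun's cap at (257,183) and flange at (256,167), centred between the jaws, with the ring stick at (259,240) clear of them. Estimated gun axis is (0.581, -0.205). I'll descend and close gently.

>>> {"method": "carry_out", "body": {"series": [[[0.11, 0.08, 0.6, 0, 0, 0, 91], [0.11, 0.08, 1.6, 0, 0, 0, 91], [0.11, 0.08, 2.6, 0, 0, 0, 80], [0.11, 0.08, 3.4, 0, 0, 0, 70], [0.11, 0.08, 4, 0, 0, 0, 60], [0.11, 0.08, 4.28, 0, 0, 0, 50], [0.11, 0.08, 4.28, 0, 0, 0, 45], [0.11, 0.08, 4.28, 0, 0, 0, 40]]], "squeeze": 10}}

```text
clock: 5.22
tcp_pos: [0.5816, -0.205, 0.1208]
orientation: [[0.338, 0.941, 0.0], [0.941, -0.338, -0.0], [-0.0, 0.0, -1.0]]
ft_force: [-0.1, 0.5, 0.7]
finger_gap: 0.0537
gripper_force: 0.0
```

>>> {"method": "carry_out", "body": {"series": [[[0, 0, 0, 0, 0, 0, 37], [0, 0, 0, 0, 0, 0, 35], [0, 0, 0, 0, 0, 0, 33], [0, 0, 0, 0, 0, 0, 31], [0, 0, 0, 0, 0, 0, 28], [0, 0, 0, 0, 0, 0, 28]]], "squeeze": 10}}

```text
clock: 5.72
tcp_pos: [0.5814, -0.2048, 0.121]
orientation: [[0.338, 0.941, 0.0], [0.941, -0.338, -0.0], [-0.0, 0.0, -1.0]]
ft_force: [-4.5, 0.3, 8.8]
finger_gap: 0.0323
gripper_force: 10.0
```

>>> {"method": "carry_out", "body": {"series": [[[0, 0, 0, 0, 0, 0, 28], [0, 0, 0, 0, 0, 0, 28], [0, 0, -0.2, 0, 0, 0, 28], [0, 0, -0.5, 0, 0, 0, 28], [0, 0, -0.9, 0, 0, 0, 28], [0, 0, -1.4, 0, 0, 0, 28], [0, 0, -1.9, 0, 0, 0, 28], [0, 0, -2.5, 0, 0, 0, 28], [0, 0, -3.2, 0, 0, 0, 28], [0, 0, -4, 0, 0, 0, 28], [0, 0, -4.6, 0, 0, 0, 28], [0, 0, -5, 0, 0, 0, 28]]], "squeeze": 27}}

```text
clock: 6.72
tcp_pos: [0.582, -0.205, 0.2733]
orientation: [[0.338, 0.941, 0.003], [0.941, -0.338, -0.001], [-0.0, 0.003, -1.0]]
ft_force: [0.3, 0.6, -3.0]
finger_gap: 0.0318
gripper_force: 27.0
```

```bash
python3 - <<'E'
from h import *
np.set_printoptions(precision=4,suppress=True)
s=robot.snapshot("scene");t=robot.snapshot("top");o=robot.get_obs()
print(o["clock"],o["tcp_pos"],o["ft_force"],o["ft_torque"])
g=o["tcp_pos"]+np.array([0,0,.005])
for p in(s,t):
  print(proj(p,g-[0,0,.033],cam(p)),[d["xy"] for d in robot.landmark_of(p,"gun")[:1]],proj(p,g-[0,0,.1],cam(p)),[d["xy"] for d in robot.landmark_of(p,"gun_seat")[:1]])
u,v=map(int,proj(s,g,cam(s)))
a=s["color"][v-50:v+60,u-60:u+60];b=s["color"][170:260,250:350]
cv2.imwrite("pics/lift.png",np.hstack([cv2.resize(a,(393,360),interpolation=2),cv2.resize(b,(400,360),interpolation=2)])[...,::-1])
# nipple
for p in(s,t): print("nip",[(d["xy"],d["confidence"],onz(p,d["xy"],cam(p),.107)) for d in robot.landmark_of(p,"nipple")[:2]],[d["rect"] for d in robot.find_in(p,"nipple")[:1]])
print(tri([ray(s,(316.7,203.3),cam(s)),ray(t,(173.3,215),cam(t))]))
E
```

```text
6.8167 [ 0.5824 -0.2052  0.2731] [ 0.547  -0.4992 -3.3683] [-0.005  -0.0735 -0.0057]
(np.float64(160.290055664319), np.float64(143.0022991561533)) [[160.0, 140.1]] (np.float64(164.79155932498554), np.float64(159.19320019985219)) [[165.3, 161.2]]
(np.float64(381.97816845982885), np.float64(167.97919453908906)) [[384.0, 168.7]] (np.float64(372.16885594417977), np.float64(175.74658022991255)) [[372.8, 176.7]]
nip [([312.3, 207.3], 0.46, array([0.521 , 0.2383, 0.107 ]))] [[308.2, 204.3, 319.8, 212.3]]
nip [([175.0, 210.9], 0.56, array([0.5085, 0.2384, 0.107 ]))] []
[0.4991 0.2442 0.1019]
```

View pics/lift.png

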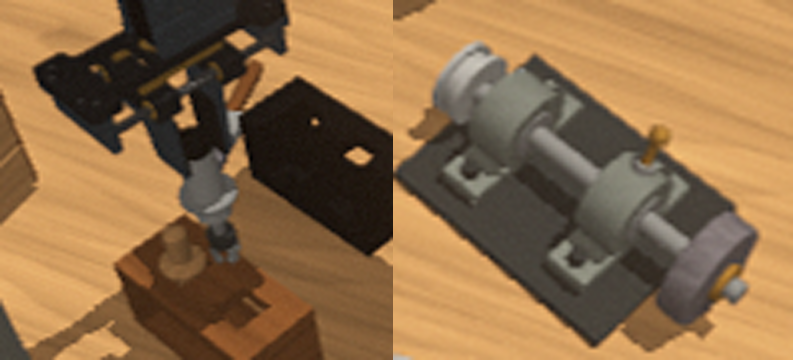

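The gun hangs straight in the jaws, nose clear of the stand, ring stick untouched; the nipple is still at scene (316,203). Moving to a tilted hover in front of the nipple.

>>> {"method": "carry_out", "body": {"series": [[[0.5, -0.4, -0.2, 0, 0, 0, 28], [1.5, -1.1, -0.4, -0.3, 0, 0, 28], [2.6, -1.9, -0.4, -0.7, 0, 0, 28], [3.7, -2.7, -0.4, -1.2, 0, 0, 28], [4.8, -3.5, -0.4, -1.7, 0, 0, 28], [5.9, -4.3, -0.4, -2.2, -0.05, 0, 28], [7, -5.1, -0.4, -2.7, -0.1, 0, 28], [8.1, -5.9, -0.4, -3.2, -0.1, 0, 28], [9.2, -6.7, -0.4, -3.7, -0.1, 0, 28], [10.3, -7.5, -0.4, -4.2, -0.15, 0, 28], [11.4, -8.3, -0.4, -4.7, -0.15, 0, 28], [12.4, -9, -0.2, -5.1, -0.15, 0, 28]]]}}

```text
clock: 8.22
tcp_pos: [0.4563, 0.2238, 0.2789]
orientation: [[0.341, 0.851, 0.4], [0.94, -0.303, -0.155], [-0.011, 0.429, -0.903]]
ft_force: [2.4, -0.1, -3.4]
finger_gap: 0.032
gripper_force: 27.0
```

```bash
python3 - <<'E'
from h import *
np.set_printoptions(precision=4,suppress=True)
o=robot.get_obs();print(o["clock"],o["tcp_pos"],o["orientation"].tolist(),o["joint_pos"],o["finger_gap"])
R=o["orientation"];d=np.array([.446,.265,.233])-o["tcp_pos"];print(R.T@d/.03)
n=np.array([-.408,.160,.899]);print(R.T@-n)
E
```

```text
8.2167 [0.4563 0.2238 0.2789] [[0.3406033247686819, 0.85107564686494, 0.39957429655815446], [0.940143878819703, -0.30336544804595167, -0.15523817845402185], [-0.010902397642881097, 0.42853196875531135, -0.9034608400369842]] [ 0.5977  0.1423  1.7473 -0.4243  1.0311  1.1227] 0.03203203867355667
[ 1.1922 -1.363   1.031 ]
[-0.0017  0.0105  1.0001]
```

>>> {"method": "carry_out", "body": {"series": [[[0.3, -0.5, 0.2, -0.1, 0, 0, 28], [0.8, -1.1, 0.6, -0.1, 0, 0, 28], [0.8, -1.15, 1, -0.1, 0, 0, 28], [0.8, -1.15, 1.1, -0.1, 0, 0, 28], [0.8, -1.15, 1.1, -0.1, 0, 0, 28], [0.8, -1.15, 1.1, -0.1, 0, 0, 28]]]}}

```text
clock: 8.72
tcp_pos: [0.4492, 0.2494, 0.2335]
orientation: [[0.342, 0.849, 0.403], [0.94, -0.303, -0.159], [-0.013, 0.433, -0.901]]
ft_force: [0.1, -0.2, -3.5]
finger_gap: 0.032
gripper_force: 27.0
```

```bash
cat > look.py <<'E'
from h import *
import sys
np.set_printoptions(precision=4,suppress=True)
o=robot.get_obs();R=o["orientation"]
print(o["clock"],o["tcp_pos"],R.tolist(),o["ft_force"])
w=robot.snapshot("wrist");s=robot.snapshot("scene");t=robot.snapshot("top")
TT=[cam(w,o),cam(s),cam(t)]
for n,c in(("nipple",-.145+.005),("gun_seat",-.1+.005-.0),("gun",-.033+.005)):
  rs=[]
  for p,T,k in zip((w,s,t),TT,"wst"):
    for d in robot.landmark_of(p,n)[:2]: print(n,k,np.round(d["xy"],1),round(d["confidence"],2),onz(p,d["xy"],T,.107) if n=="nipple" else np.round(proj(p,o["tcp_pos"]+R[:,2]*(-c-.01+.01-.0),T),1))
save(w,sys.argv[1]+"w",(100,60,420,300),2.4)
save(s,sys.argv[1]+"s",(255,130,375,230),6)
E
python3 look.py n1
```

```text
8.7167 [0.4492 0.2494 0.2335] [[0.34170251588529466, 0.8488627657193037, 0.4033254214812581], [0.9397148955760415, -0.30255917533452387, -0.15935451187023975], [-0.013240304761202458, 0.43346274395415724, -0.9010742166622921]] [ 0.084  -0.1715 -3.4858]
nipple w [255.9 223. ] 0.49 [0.4858 0.1643 0.107 ]
nipple w [246.1 165.2] 0.45 [0.4999 0.2435 0.107 ]
nipple s [314.2 205.6] 0.58 [0.513  0.2416 0.107 ]
nipple t [173.5 215.5] 0.61 [0.4976 0.2413 0.107 ]
nipple t [149.8 137.1] 0.5 [0.6879 0.3087 0.107 ]
gun_seat w [252.1 184.5] 0.61 [254.3 185. ]
gun_seat s [316.9 193. ] 0.57 [316.5 189.9]
gun_seat t [173.3 223.4] 0.67 [172.5 217.6]
gun w [255.5 209.1] 0.82 [254.2 206.6]
gun s [324.3 170.6] 0.72 [326.5 170.8]
gun t [162.1 228.7] 0.81 [160.4 226.8]
```

View pics/n1w.png

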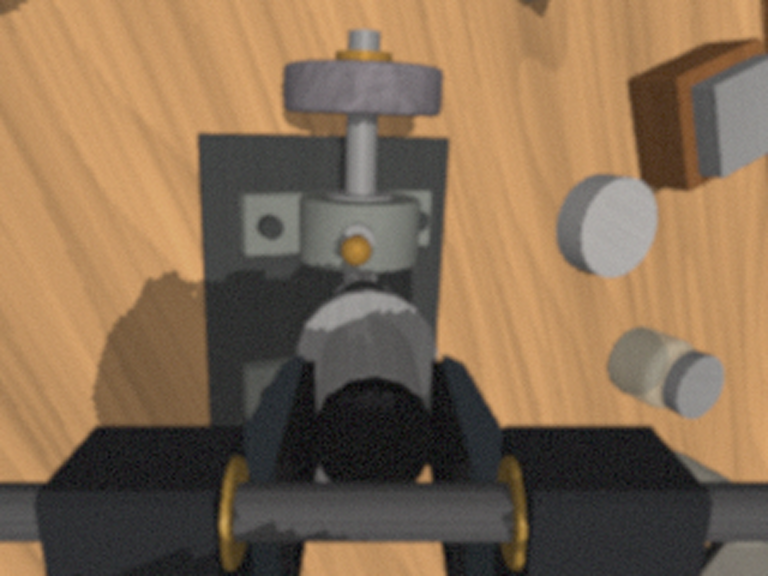

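View pics/n1s.png

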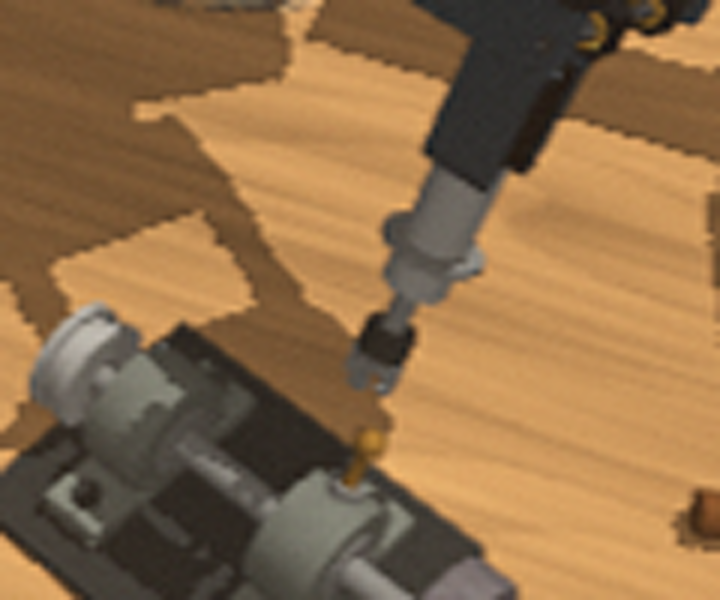

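The wrist view has the ball at full-image (248.3,163.8), just beyond the nose and slightly left of the gun's axis. The scene view has it at (316.8,203.8), with the jaw tips at about (317,194) and stem and gun nearly parallel. Triangulating.

```bash
python3 - <<'E'
from h import *
np.set_printoptions(precision=4,suppress=True)
o=robot.get_obs();R=o["orientation"];tc=o["tcp_pos"];print(tc)
w=robot.snapshot("wrist");s=robot.snapshot("scene");t=robot.snapshot("top")
im=cv2.cvtColor(t["color"],cv2.COLOR_RGB2HSV)
def brass(p,uv,r=14):
    h=cv2.cvtColor(p["color"],cv2.COLOR_RGB2HSV).astype(int);u,v=map(int,uv);a=h[v-r:v+r,u-r:u+r]
    m=(a[...,1]>165)&(abs(a[...,0]-17)<6)&(a[...,2]>110);y,x=np.nonzero(m);return len(x),x.mean()+u-r,y.mean()+v-r
for p,uv in((w,(248,164)),(s,(317,204)),(t,(173,215))):
    try: print(brass(p,uv))
    except Exception as e: print(e)
W,S,Tp=(w,(248.3,163.75),cam(w,o)),(s,(316.8,203.8),cam(s)),(t,(173.3,215),cam(t))
for nm,L in(("ws",(W,S)),("wst",(W,S,Tp)),("st",(S,Tp))):
    b=tri([ray(*k[:1],k[1],k[2]) for k in L]);print(nm,b,"in tool mm",R.T@(b-tc)*1e3)
b=onz(*W,.107);print("w z107",b,R.T@(b-tc)*1e3);b=onz(*S,.107);print("s z107",b,R.T@(b-tc)*1e3)
for k in(.01,.028,.095,.105): print(k,[proj(p,tc+R[:,2]*k,T) for p,_,T in(W,S,Tp)])
x=t["color"][195:240,150:200]; cv2.imwrite("pics/n2t.png",cv2.resize(x,(500,450),interpolation=2)[...,::-1])
E
```

```text
[0.4491 0.2498 0.233 ]
(47, np.float64(248.36170212765956), np.float64(164.19148936170214))
(16, np.float64(316.25), np.float64(203.875))
(7, np.float64(170.57142857142858), np.float64(213.28571428571428))
ws [0.5032 0.2455 0.1068] in tool mm [ 16.1432  -7.5125 136.2229]
wst [0.5015 0.2442 0.1042] in tool mm [ 14.3743  -9.681  138.0807]
st [0.4993 0.2447 0.1   ] in tool mm [ 14.1809 -13.4908 140.9157]
w z107 [0.5029 0.2445 0.107 ] [ 15.0561  -7.328  136.0782]
s z107 [0.5038 0.2466 0.107 ] [ 17.3716  -7.1669 136.1211]
0.01 [(np.float64(254.13268951264905), np.float64(214.68001850374958)), (np.float64(329.3744324191865), np.float64(165.52461193891125)), (np.float64(156.70822086485904), np.float64(229.617338264204))]
0.028 [(np.float64(254.17564004682094), np.float64(206.64850764417966)), (np.float64(326.58103028125606), np.float64(170.8982071950842)), (np.float64(160.3085176319223), np.float64(226.88215766421018))]
0.095 [(np.float64(254.29155107165172), np.float64(184.97379107498332)), (np.float64(316.64431544813306), np.float64(190.01320784757607)), (np.float64(172.43392056291145), np.float64(217.67037068949304))]
0.105 [(np.float64(254.30467690497338), np.float64(182.51933329241055)), (np.float64(315.2204749233668), np.float64(192.75221294302557)), (np.float64(174.08934700238615), np.float64(216.41272706317014))]
```

View pics/n2t.png

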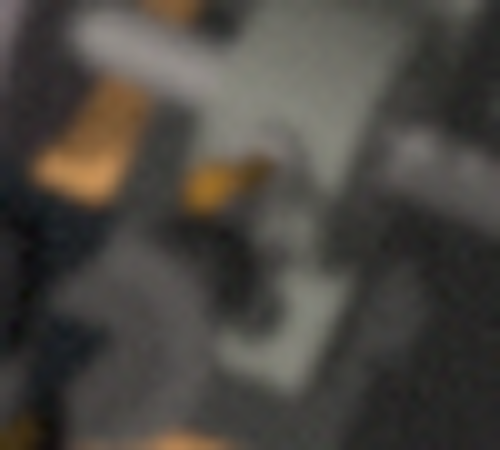

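The top view shows the ball at about (170.8,213.8), partly hidden. All views agree on a ball near (0.503, 0.2455, 0.107). Next I check numerically whether the gun sits straight in the jaws.

```bash
python3 - <<'E'
from h import *
np.set_printoptions(precision=4,suppress=True)
o=robot.get_obs();R=o["orientation"];tc=o["tcp_pos"]
w=robot.snapshot("wrist");s=robot.snapshot("scene")
Tw,Ts=cam(w,o),cam(s)
P=lambda p,T,a:np.round(proj(p,tc+R@np.array(a),T),1)
print("flange far",P(w,Tw,(.025,0,.023)),P(w,Tw,(.025,0,.028)),"edges",P(w,Tw,(0,.025,.023)),P(w,Tw,(0,-.025,.023)))
print("cap far",P(w,Tw,(.016,0,-.037)),P(w,Tw,(.016,0,-.027)),"cap edges",P(w,Tw,(0,.016,-.037)),P(w,Tw,(0,-.016,-.037)))
g=w["color"].astype(int)
print("col253 rows",[(r,g[r,252:254].mean(0).astype(int).tolist()) for r in range(172,190)])
print("cap",[(r,int(g[r,250:254].mean())) for r in range(208,226)])
for r in(190,196,200): print(r,"W",g[r,215:295].mean(1).astype(int).tolist())
hs=cv2.cvtColor(s["color"],cv2.COLOR_RGB2HSV).astype(int)
for v in range(158,200):
    row=hs[v,305:345,1];pu=[P(s,Ts,(0,0,k)) for k in np.arange(-.02,.12,.001)];pc=min(pu,key=lambda q:abs(q[1]-v))
    m=np.nonzero(row<70)[0]+305
    print(v,"pred",pc[0],"low-sat",(m.min(),m.max(),len(m),round(m.mean(),1)) if len(m) else None)
E
```

```text
flange far [254.1 179.7] [254.1 178.2] edges [284.2 208.7] [224.2 208.8]
cap far [254.  219.6] [254.  213.4] cap edges [279.7 243.3] [228.3 243.4]
col253 rows [(172, [106, 109, 102]), (173, [86, 85, 84]), (174, [82, 81, 81]), (175, [86, 83, 82]), (176, [78, 74, 74]), (177, [56, 55, 55]), (178, [39, 42, 41]), (179, [45, 46, 46]), (180, [73, 72, 71]), (181, [110, 108, 108]), (182, [140, 138, 136]), (183, [151, 151, 146]), (184, [148, 148, 146]), (185, [149, 149, 147]), (186, [149, 147, 143]), (187, [147, 147, 143]), (188, [151, 150, 148]), (189, [149, 146, 146])]
cap [(208, 86), (209, 87), (210, 86), (211, 87), (212, 87), (213, 85), (214, 86), (215, 87), (216, 87), (217, 67), (218, 35), (219, 16), (220, 19), (221, 22), (222, 24), (223, 26), (224, 29), (225, 30)]
190 W [45, 41, 47, 48, 46, 43, 43, 46, 44, 48, 41, 44, 45, 45, 45, 65, 94, 125, 138, 148, 149, 148, 149, 151, 153, 151, 147, 148, 150, 153, 152, 151, 155, 151, 153, 149, 145, 143, 135, 127, 124, 117, 107, 98, 92, 93, 109, 110, 104, 97, 95, 109, 114, 101, 92, 101, 103, 109, 108, 87, 75, 69, 66, 65, 67, 67, 71, 93, 127, 150, 149,
[... 3111 characters left out ...]
(317.8))
189 pred 317.2 low-sat (np.int64(313), np.int64(319), 5, np.float64(315.4))
190 pred 316.7 low-sat (np.int64(313), np.int64(319), 7, np.float64(316.0))
191 pred 316.1 low-sat (np.int64(313), np.int64(321), 9, np.float64(317.0))
192 pred 315.7 low-sat (np.int64(314), np.int64(320), 6, np.float64(317.0))
193 pred 315.1 low-sat (np.int64(313), np.int64(320), 5, np.float64(316.2))
194 pred 314.5 low-sat (np.int64(314), np.int64(319), 6, np.float64(316.5))
195 pred 314.1 low-sat (np.int64(318), np.int64(319), 2, np.float64(318.5))
196 pred 313.5 low-sat None
197 pred 313.3 low-sat None
198 pred 313.3 low-sat None
199 pred 313.3 low-sat (np.int64(305), np.int64(305), 1, np.float64(305.0))
```

The gun is within about 1° of the tool axis, with its nose about 2 mm off along tool y. Required shift is about +15 mm in x and -5 mm in y. I'll align while approaching partway and check from there.

>>> {"method": "carry_out", "body": {"series": [[[0.3, -0.1, 0, 0, 0, 0, 28], [0.5, -0.17, 0, 0, 0, 0, 28], [0.51, -0.17, 0.2, 0, 0, 0, 28], [0.51, -0.17, 0.5, 0, 0, 0, 28], [0.51, -0.17, 0.7, 0, 0, 0, 28], [0.51, -0.17, 0.7, 0, 0, 0, 28], [0.51, -0.17, 0.7, 0, 0, 0, 28]]]}}

```text
clock: 10.15
tcp_pos: [0.4583, 0.2618, 0.211]
orientation: [[0.341, 0.849, 0.402], [0.94, -0.302, -0.16], [-0.015, 0.433, -0.901]]
ft_force: [-0.5, 0.1, -2.0]
finger_gap: 0.0321
gripper_force: 27.0
```

```bash
python3 - <<'E'
from h import *
np.set_printoptions(precision=4,suppress=True)
o=robot.get_obs();R=o["orientation"];tc=o["tcp_pos"];print(o["clock"],tc,o["ft_force"])
w=robot.snapshot("wrist");s=robot.snapshot("scene");t=robot.snapshot("top");Tw,Ts=cam(w,o),cam(s)
for b in((.5032,.2455,.1068),(.5029,.2445,.107)):print(R.T@(np.array(b)-tc)*1e3,proj(w,np.array(b),Tw))
for n in("nipple","gun_seat"):
  for p,k in((w,"w"),(s,"s")): print(n,k,[(np.round(d["xy"],1),round(d["confidence"],2)) for d in robot.landmark_of(p,n)[:2]])
print([proj(p,tc+R[:,2]*.105,T) for p,T in((w,Tw),(s,Ts))])
a=w["color"][130:220,200:300];b=s["color"][160:220,290:350]
cv2.imwrite("pics/n3.png",np.hstack([cv2.resize(a,(400,360),interpolation=2),cv2.resize(b,(360,360),interpolation=2)])[...,::-1])
E
```

```text
10.15 [0.4583 0.2618 0.211 ] [-0.4573  0.1375 -1.9961]
[  1.5188  -2.0447 114.5591] (np.float64(252.54287078497043), np.float64(179.04146875092522))
[  0.4737  -1.9111 114.4184] (np.float64(252.66000704951566), np.float64(179.94882180890292))
nipple w [(array([252. , 183.3]), 0.43), (array([366.9, 216.8]), 0.22)]
nipple s [(array([317.1, 204.8]), 0.53)]
gun_seat w [(array([250. , 185.7]), 0.66)]
gun_seat s [(array([315.5, 197.1]), 0.45)]
[(np.float64(254.3044502632074), np.float64(182.52012321357523)), (np.float64(317.087855749205), np.float64(200.93395148659275))]
```

View pics/n3.png

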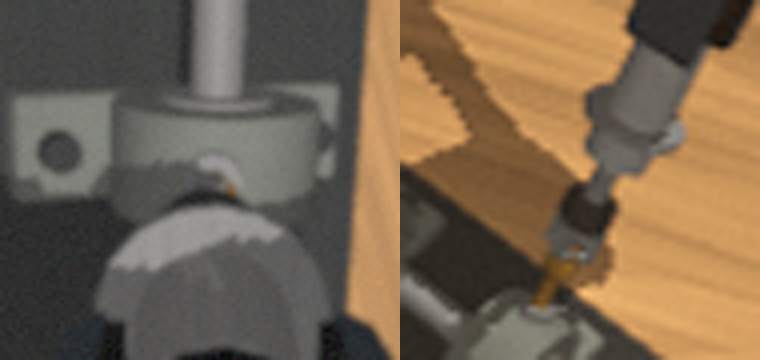

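The left half (wrist) shows the coupler over the nipple, with a lit bit of brass at about (257,177) and the rest in shadow. The right half (scene) shows the jaws at the ball, coupler and stem in line. A quick hue check for the shaded ball.

```bash
python3 - <<'E'
from h import *
w=robot.snapshot("wrist")
c=cv2.GaussianBlur(w["color"],(3,3),0).astype(int)
print("r-b, cols 240..266")
for r in range(164,184): print(r,(c[r,240:267,0]-c[r,240:267,2]).tolist())
print("lum")
for r in range(168,182): print(r,c[r,240:267].mean(1).astype(int).tolist())
E
```

```text
r-b, cols 240..266
164 [5, 3, 3, 4, 5, 5, 4, 4, 5, 6, 6, 6, 5, 5, 6, 6, 5, 4, 5, 6, 6, 4, 4, 4, 5, 5, 4]
165 [5, 4, 4, 4, 5, 6, 5, 5, 6, 5, 5, 5, 6, 6, 6, 6, 6, 6, 5, 5, 5, 6, 5, 5, 4, 4, 4]
166 [5, 4, 4, 5, 6, 6, 6, 5, 5, 5, 5, 5, 5, 6, 6, 7, 6, 6, 6, 5, 6, 6, 7, 6, 5, 5, 5]
167 [5, 4, 5, 5, 5, 6, 6, 5, 5, 5, 5, 5, 5, 4, 5, 6, 6, 6, 5, 5, 7, 6, 5, 5, 6, 6, 6]
168 [5, 5, 5, 5, 5, 5, 6, 5, 6, 4, 4, 4, 5, 4, 4, 4, 5, 5, 4, 5, 7, 7, 5, 5, 5, 5, 6]
169 [5, 5, 5, 5, 4, 4, 5, 5, 4, 4, 3, 4, 4, 4, 3, 3, 3, 4, 4, 5, 6, 5, 5, 5, 5, 5, 5]
170 [5, 5, 5, 5, 3, 4, 5, 4, 3, 3, 4, 4, 3, 4, 4, 3, 3, 4, 4, 4, 5, 5, 6, 5, 5, 5, 5]
171 [4, 5, 6, 4, 3, 3, 4, 4, 3, 2, 3, 3, 3, 4, 5, 4, 3, 3, 4, 4, 5, 5, 5, 6, 6, 6, 5]
172 [3, 4, 5, 4, 3, 4, 4, 3, 2, 1, 1, 1, 2, 3, 4, 4, 4, 4, 3, 4, 5, 5, 4, 5, 6, 6, 6]
173 [3, 3, 3, 3, 4, 4, 3, 3, 2, 1, 1, 1, 2, 2, 4, 4, 4, 4, 4, 4, 4, 5, 5, 5, 6, 6, 5]
174 [3, 2, 2, 3, 4, 4, 3, 2, 2, 2, 0, 1, 1, 3, 3, 4, 6, 5, 5, 4, 4, 6, 6, 6, 5, 6, 5]
175 [4, 3, 2, 3, 3, 3, 3, 2, 2, 2, 1, 1, 2, 3, 3, 5, 8, 8, 7, 5, 5, 5, 6, 6, 6, 5, 5]
176 [3, 3, 4, 3, 3, 2, 2, 2, 2, 2, 0, 1, 1, 2, 3,
[... 1739 characters left out ...]
 82, 83, 83, 80, 76, 71, 70, 73, 76, 78, 83, 97, 110, 121, 132, 138, 135, 131, 128, 127, 127, 126, 125]
177 [82, 83, 82, 82, 81, 78, 74, 68, 62, 58, 57, 61, 66, 66, 69, 78, 88, 100, 116, 128, 131, 130, 128, 127, 127, 126, 125]
178 [80, 81, 80, 77, 74, 68, 61, 54, 48, 45, 44, 47, 50, 50, 52, 57, 65, 78, 96, 113, 122, 125, 127, 127, 126, 125, 125]
179 [78, 79, 75, 69, 60, 54, 48, 44, 42, 43, 44, 45, 47, 48, 48, 48, 51, 59, 75, 93, 106, 115, 121, 123, 122, 121, 121]
180 [77, 75, 69, 60, 51, 48, 49, 50, 52, 56, 58, 59, 63, 68, 68, 64, 58, 58, 65, 76, 87, 97, 106, 111, 111, 109, 109]
181 [73, 69, 64, 59, 58, 63, 70, 76, 81, 84, 87, 90, 94, 100, 101, 95, 87, 83, 82, 81, 81, 85, 92, 97, 96, 93, 93]
```

The grey arc at about (253,170) is the jaw tip, at its predicted place, and the brass shows through a jaw slot. Coupler and ball are within about 1.5 mm, so I push in slowly while watching the force.

>>> {"method": "carry_out", "body": {"series": [[[0, 0.04, 0.05, 0, 0, 0, 28], [0, 0.04, 0.1, 0, 0, 0, 28], [0, 0.04, 0.15, 0, 0, 0, 28], [0, 0.04, 0.2, 0, 0, 0, 28], [0, 0.04, 0.25, 0, 0, 0, 28], [0, 0.04, 0.3, 0, 0, 0, 28]]]}}

```text
clock: 11.05
tcp_pos: [0.4634, 0.2608, 0.2043]
orientation: [[0.341, 0.849, 0.404], [0.94, -0.302, -0.159], [-0.013, 0.434, -0.901]]
ft_force: [-2.4, 0.2, 4.3]
finger_gap: 0.0323
gripper_force: 27.0
```

>>> {"method": "carry_out", "body": {"series": [[[0, 0, 0.05, 0, 0, 0, 28], [0, 0, 0.1, 0, 0, 0, 28], [0, 0, 0.15, 0, 0, 0, 28], [0, 0, 0.15, 0, 0, 0, 28]]]}}

```text
clock: 11.38
tcp_pos: [0.4647, 0.2595, 0.1993]
orientation: [[0.341, 0.85, 0.402], [0.94, -0.302, -0.16], [-0.014, 0.433, -0.901]]
ft_force: [3.3, -1.4, -9.9]
finger_gap: 0.0322
gripper_force: 26.9
```

The force went from 8 N resisting to about 7 N pulling in along the axis, with no side load, so the jaws are drawing the ball home. I continue.

>>> {"method": "carry_out", "body": {"series": [[[0, 0, 0.05, 0, 0, 0, 28], [0, 0, 0.1, 0, 0, 0, 28], [0, 0, 0.15, 0, 0, 0, 28], [0, 0, 0.2, 0, 0, 0, 28], [0, 0, 0.2, 0, 0, 0, 28]]]}}

```text
clock: 11.8
tcp_pos: [0.4674, 0.2591, 0.1947]
orientation: [[0.341, 0.849, 0.404], [0.94, -0.302, -0.159], [-0.013, 0.433, -0.901]]
ft_force: [-4.5, 2.3, 6.4]
finger_gap: 0.0319
gripper_force: 27.0
```

>>> {"method": "carry_out", "body": {"series": [[[0, 0, 0.04, 0, 0, 0, 28], [0, 0, 0.08, 0, 0, 0, 28], [0, 0, 0.1, 0, 0, 0, 28], [0, 0, 0.1, 0, 0, 0, 28]]]}}

```text
clock: 12.13
tcp_pos: [0.4686, 0.2587, 0.1923]
orientation: [[0.341, 0.849, 0.404], [0.94, -0.302, -0.158], [-0.013, 0.434, -0.901]]
ft_force: [-5.1, 1.7, 7.9]
finger_gap: 0.0323
gripper_force: 27.1
```

>>> {"method": "carry_out", "body": {"series": [[[0, 0, 0.03, 0, 0, 0, 28], [0, 0, 0.06, 0, 0, 0, 28], [0, 0, 0.1, 0, 0, 0, 28], [0, 0, 0.1, 0, 0, 0, 28], [0, 0, 0.1, 0, 0, 0, 28]]]}}

```text
clock: 12.55
tcp_pos: [0.4698, 0.2584, 0.1897]
orientation: [[0.341, 0.849, 0.404], [0.94, -0.302, -0.158], [-0.012, 0.434, -0.901]]
ft_force: [-6.4, 2.4, 7.8]
finger_gap: 0.0319
gripper_force: 27.1
```

```bash
cat > f.py <<'E'
from h import *
np.set_printoptions(precision=4,suppress=True)
F=[];Q=[]
for i in range(6):
    p=robot.snapshot("wrist" if i%2 else "scene");o=robot.get_obs();F.append(o["ft_force"]);Q.append(o["tcp_pos"])
F=np.mean(F,0)+[0,0,3.4];R=o["orientation"];print(o["clock"],np.mean(Q,0),"tool F",R.T@F,o["ft_torque"],"dist to ball",R[:,2]@(np.array([.503,.245,.107])-np.mean(Q,0)),o["gripper_force"])
for n in("gun","gun_seat","gun_grip"):
    s=p if 0 else robot.snapshot("scene");print(n,[d["xy"] for d in robot.landmark_of(s,n)[:1]])
tc=o["tcp_pos"];print([np.round(proj(s,tc+R[:,2]*k,cam(s)),1).tolist() for k in(-.005,.028,.095)])
E
python3 f.py
```

```text
12.85 [0.4698 0.2583 0.1897] tool F [ -0.0418  -0.8086 -12.9648] [ 0.2792  0.9102 -0.0303] dist to ball 0.09005733762135046 27.081549614667892
gun [[322.4, 187.5]]
gun_seat [[315.8, 206.8]]
gun_grip [[328.4, 173.4]]
[[329.8, 177.5], [324.8, 186.9], [315.1, 205.1]]
```

Spring force of about 13 N suggests roughly 7 mm, while the geometry says roughly 5 mm. Another 3 mm puts both estimates safely between 6 and 14.

>>> {"method": "carry_out", "body": {"series": [[[0, 0, 0.03, 0, 0, 0, 28], [0, 0, 0.06, 0, 0, 0, 28], [0, 0, 0.1, 0, 0, 0, 28], [0, 0, 0.1, 0, 0, 0, 28], [0, 0, 0.1, 0, 0, 0, 28]]]}}

```text
clock: 13.57
tcp_pos: [0.471, 0.2579, 0.187]
orientation: [[0.341, 0.849, 0.404], [0.94, -0.302, -0.158], [-0.012, 0.434, -0.901]]
ft_force: [-7.7, 1.7, 8.5]
finger_gap: 0.0323
gripper_force: 27.1
```

```bash
python3 f.py; python3 - <<'E'
from h import *
s=robot.snapshot("scene");a=s["color"][160:225,285:350]
cv2.imwrite("pics/fin.png",cv2.resize(a,(585,585),interpolation=2)[...,::-1])
E
```

```text
13.8667 [0.471  0.2579 0.187 ] tool F [ -0.159   -1.5931 -14.4046] [0.3046 0.9961 0.0135] dist to ball 0.08709196100528104 27.09592491388321
gun [[320.6, 187.4]]
gun_seat [[314.0, 208.7]]
gun_grip [[330.9, 173.2]]
[[329.3, 178.3], [324.4, 187.7], [314.7, 205.9]]
```

View pics/fin.png

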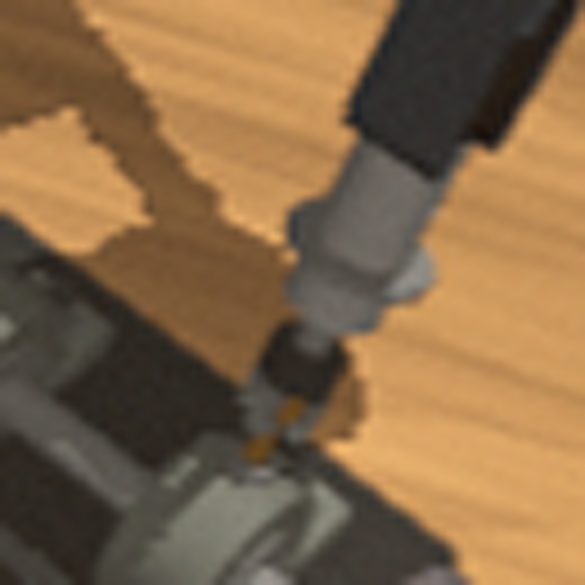

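The picture shows the ball inside the jaws (brass visible through the slot at crop (290,408)), the coupler in line with the stem, and the tube between barrel and coupler visibly shortened. The force rose linearly to 14.4 N, consistent with about 8–11 mm of stroke, with no slip. Handing in.

```bash
python3 -c "
from cell import robot
print(robot.job_done())"
```

```text
the job is handed in; nothing more can be done
None
```

I handed the job in at about 14 s: the gun's coupler is snapped onto the nipple and held pushed in about 8–11 mm (estimated from spring force and position), with 27 N grip, about 14 N push, and nothing else in the scene handled.

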